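Lend out a book: stamp, green key, bell

ROBOT

A 6-joint arm with a two-finger parallel gripper is mounted at the origin on a cart in front of the work surface, level with it; the furniture and walls round the work are solid. World frame = base frame: x ahead of the robot, y to its left, z up, the work surface at z = 0. Lengths are in m, angles in rad, forces in N, time in s.
With the tool pointing down it reaches from about 0.35 to 0.775 m from the base axis. Payload 5.5 kg.
Tool frame: the origin (TCP) lies between the finger pads; the fingertips stand 19 mm ahead of it and the grasp point (between the pads) is the TCP; z points along the fingers, x is the direction in which the jaws open and shut, and the axes are right-handed (so a half turn about z gives the same grasp; the last joint's range is limited). The gripper opens to 85 mm and grips with 20 to 120 N. Pads are 22 mm wide; open, the fingers measure 114 mm over their backs; the gripper's body (76 mm by 85 mm) begins 54 mm behind the grasp point. The pads swing forward as they close: fully open they stand 13 mm farther back than shut.
Start: joints at [-1.484, 0.313, 0.046, 1.304, 0, 1.431], TCP at [0.129, -0.56, 0.25] pointing down, gripper open.
Joint ranges: [-2.76, 2.76], [-0.86, 1.69], [-1.03, 1.26], [-2.2, 2.34], [-1.47, 1.5], [-3.14, 3.14]. Speed limits (rad/s): [2.57, 2.57, 3.14, 3.14, 3.14, 3.14].

INTERFACE

Orientations are given as a unit quaternion [w, x, y, z].
In Python, from workcell import env gives the robot as it stands. The module is installed in compiled form; this text tells all that it offers.
- The arm moves only by the tool carry_out, never from a script. Its argument "steps" is a list of rows, each a list of 7 numbers: the gripper command: -1 is shut, 1 is fully open, values between are in proportion, then the shift along the tool's x, y, z in m, then the turn, a rotation vector about the tool's x, y, z in rad. A call has 1 to 20 rows; each row shifts and turns the commanded pose from where the row before left it, along the tool's axes as they then stand; what a row does not reach is not made up. A row lasts 1/8 s, in which the tool goes at most 62.5 mm and 10.7 degrees, less where a joint would pass 70% of its speed; a pose out of reach is approached as far as the arm can. A call with a gripper value outside its range is refused whole. The fingers move at their own pace and stop on an object; "grip_force" is the grip in N (left out, the last holds). Time passes only in rows, so rows that do not move let the fingers close. It gives the time, the measured TCP pose, the force and the opening at its end, in the units of the state.
- env.get_state(): the state, without advancing time (a new reading comes with each control period).
- env.read_camera(name): name is "side" or "top" or "wrist"; returns a dict with "color" (384x512x3 uint8, red, green, blue), "K" (3x3 intrinsics, pixels), "R" (3x3) and "t" (3): a world point X has camera coordinates R X + t. Camera axes: x right, y down, z forward; pixel columns grow to the right and rows downward; lengths in m; the calibration is good to about 2 mm. The wrist camera is an equidistant fisheye: a pixel r from the principal point sees the ray r / f radians off the axis. A picture is of the moment at which its call begins. There is no depth.
- env.hand_in(): hands the job in, once; it reports no verdict.
The state is a dict: "clock": time; "joint_pos": joint angles; "qvel": joint speeds; "tau": joint torques, N m; "tcp_pos": TCP position; "orientation": TCP orientation; "wrist_force": force on the tool from outside, world axes, zero at the start; "ft_torque": the same for the moment, N m; "finger_gap": finger opening in m.
Only numpy, scipy, OpenCV 4.12 (cv2) and the standard library are available. Lean on these libraries where they do the work, as an engineer would, in place of code of your own. Each camera call takes 0.05 s, during which the arm holds its last target. There are 200 camera calls.

TASK

Lend out the blue book: press the handle of the date stamp that stands on it fully down, then push the green key of the two-key panel fully in, and last ring the desk bell by pressing the button on its top. Use the closed fingertips only: do not lift, tip or shove the stamp, the book or the bell, do not press the red key, and leave the other things on the desk where they are. Finish clear of everything, with the bell's button back up.

Things in the scene. Friction and masses are not known exactly. Their poses are not given: they have to be found in the camera images.
- stamp_top (a point): centre of the flat top of the blue handle of the date stamp (black open frame, blue handle; 36 x 62 x 102 mm high, the top face 34 mm along the stamp's x by 58 mm along its y). The stamp stands loose and upright on the white date label of the blue book; its top starts 113 to 116 mm above the desk. Press straight down at the middle
- stamp_handle (a joint): travel of the stamp's handle in m: 0 to 0.003 at the start (up), 0.012 fully down. About 1 N of friction and no spring: the handle stays where it is pushed
- stamp: the date stamp (0.12 kg, loose); origin at the centre of its underside, 14 mm above the desk, z up
- book: the blue book, loose, lying flat: 180 mm along its x, 120 mm along its y, 14 mm thick, 0.35 kg; origin at the centre of its underside; a white date label 75 x 95 mm lies on its cover
- green_key_top (a point): centre of the flat top of the green key, a 38 mm square on the grey and black two-key panel (94 mm along the panel's x, 164 mm along its y, top 32 mm above the desk, fixed to the desk). The key's top starts 44 mm above the desk, 12 mm proud of the panel
- green_key (a joint): travel of the green key in m, straight down: 0 out (start), 0.006 fully in. About 2.5 N of friction and no spring: it stays in where it is pushed
- red_key_top (a point): centre of the top of the red key, same size and height, 80 mm from the green key on the same panel; not to be pressed
- red_key (a joint): travel of the red key in m: 0 out (start), 0.006 in
- bell_top (a point): top centre of the button of the desk bell (cream dome on a black foot, 84 mm across, 57 mm high; 13 mm metal button on top). Its top is 57 mm above the desk, 12 mm above the dome
- bell_button (a joint): travel of the bell's button in m, straight down: 0 up (start), 0.004 fully down; a spring of 2 N per mm (8 N when fully down) brings it back; it rings at half travel
- bell: the desk bell (0.19 kg, loose); origin at the centre of its underside
- glue_stick: yellow glue stick standing upright, 25 mm across, 91 mm high; bystander; origin at the centre of its underside
- eraser: blue and white eraser, 21 x 46 x 12 mm, lying flat; bystander; origin at the centre of its underside
- clip: black binder clip lying flat, 44 x 32 x 16 mm; bystander; origin at the centre of its underside
Not all that is in view belongs to the job. What is shaped like the stamp but orange is not meant. Of the things that look like the bell, the smaller one is meant.

How it is judged:
By the outcome, as a careful person would: the job done as asked, in the order asked, and still so for the second after the job is handed in, with the robot touching nothing.
It also fails if it takes over 51 s, if anything falls off the work surface, if the arm or the gripper's body presses on something with over 40 N, if the wrist force passes 120 N, or if a joint passes its speed limit or range.

## Working session

There is one attempt and no reset: what is moved stays moved. The work goes in short steps, Python scripts to look and compute and a tool call to move; the robot and the scene stay as the last step left them, time stands still between calls to the robot, and variables do not carry over. Pictures are saved under pics/ and viewed, about 8 in all and at most 12, crops included, and the job is handed in when it is done.

Besides the shell and the picture viewer there is one more tool, called after "Request:" as name(argument=value, ...) on one line, values as JSON. carry_out: Moves the arm, as the interface text tells. Its arguments: {"type":"object","properties":{"steps":{"type":"array","items":{"type":"array","items":{"type":"number"}}},"grip_force":{"type":"number"}},"required":["steps"]}

```bash
mkdir -p pics; cat > h.py <<'E'
import numpy as np, cv2
from workcell import env
def shot(n,f=None):
    c=env.read_camera(n); 
    if f: cv2.imwrite(f'pics/{f}.png',c['color'][:,:,::-1]); np.savez(f'pics/{f}.npz',K=c['K'],R=c['R'],t=c['t'])
    return c
def ray(c,uv,fish=False):
    K,R,t=c['K'],c['R'],c['t']
    a=np.array([(uv[0]-K[0,2])/K[0,0],(uv[1]-K[1,2])/K[1,1]])
    if fish:
        th=np.linalg.norm(a); d=np.array([*(a/max(th,1e-9)*np.sin(th)),np.cos(th)])
    else: d=np.array([*a,1.])
    return -R.T@t, R.T@d/np.linalg.norm(d)
def atz(c,uv,z,fish=False):
    o,d=ray(c,uv,fish); return o+d*(z-o[2])/d[2]
def tri(rays):
    A=0;b=0
    for o,d in rays:
        P=np.eye(3)-np.outer(d,d); A=A+P; b=b+P@o
    X=np.linalg.solve(A,b); return X,[np.linalg.norm((np.eye(3)-np.outer(d,d))@(X-o)) for o,d in rays]
E
python3 - <<'E'
from h import *
ims=[shot(n,n+'0')['color'] for n in('top','side')]
for n in('top','side'):
    d=np.load(f'pics/{n}0.npz'); print(n,d['K'].round(1).tolist(),(-d['R'].T@d['t']).round(3),d['R'].round(2).tolist())
    cv2.imwrite(f'pics/{n}0b.png',cv2.resize(cv2.imread(f'pics/{n}0.png'),(800,600),interpolation=cv2.INTER_CUBIC))
print(env.get_state())
E
```

```text
top [[420.0, 0.0, 255.3], [0.0, 420.0, 194.0], [0.0, 0.0, 1.0]] [ 0.33  -0.033  1.335] [[0.03, -1.0, -0.01], [-0.99, -0.03, -0.14], [0.14, 0.01, -0.99]]
side [[495.0, 0.0, 256.1], [0.0, 495.0, 186.6], [0.0, 0.0, 1.0]] [0.048 1.375 0.635] [[-0.96, -0.29, 0.01], [-0.12, 0.33, -0.94], [0.27, -0.9, -0.35]]
{'clock': 0.1, 'joint_pos': array([-1.48358922e+00,  3.13933228e-01,  4.50824237e-02,  1.30363430e+00,
       -3.04829082e-06,  1.43121078e+00]), 'qvel': array([-3.34407885e-04, -1.10695036e-03,  4.41320041e-03,  6.41353962e-04,
        1.36407108e-03, -8.56594813e-05]), 'tau': array([ 2.56892759e-03, -4.81724739e+01,  2.99245209e+01,  1.26993394e-02,
       -1.36838798e-04,  3.24449758e-06]), 'tcp_pos': array([ 0.12924962, -0.5598302 ,  0.24948937]), 'orientation': array([-6.11454527e-04,  7.82576706e-01, -6.22553601e-01, -5.82339062e-04]), 'wrist_force': array([ 0.66610177, -0.74735371,  0.24909826]), 'ft_torque': array([ 0.03058394, -0.04481686, -0.06102908]), 'finger_gap': 0.0855661578929472}
```

View pics/top0b.png

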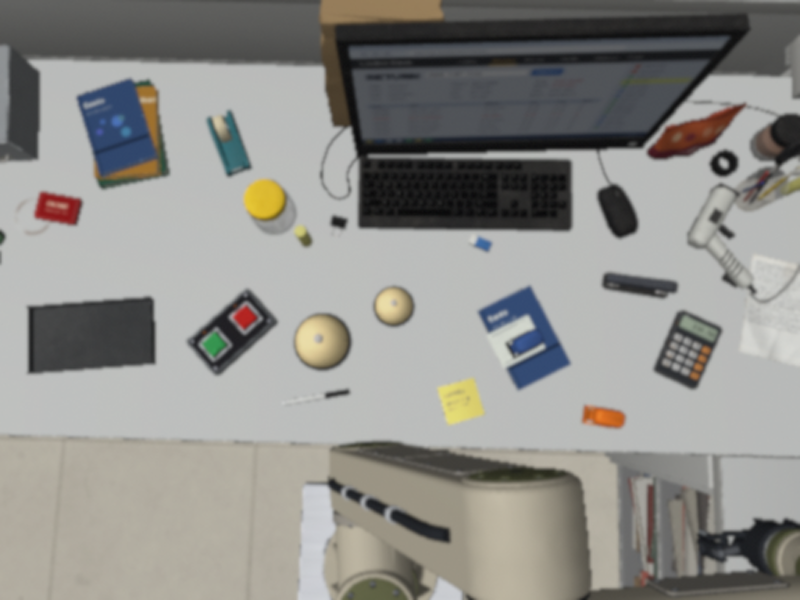

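View pics/side0b.png

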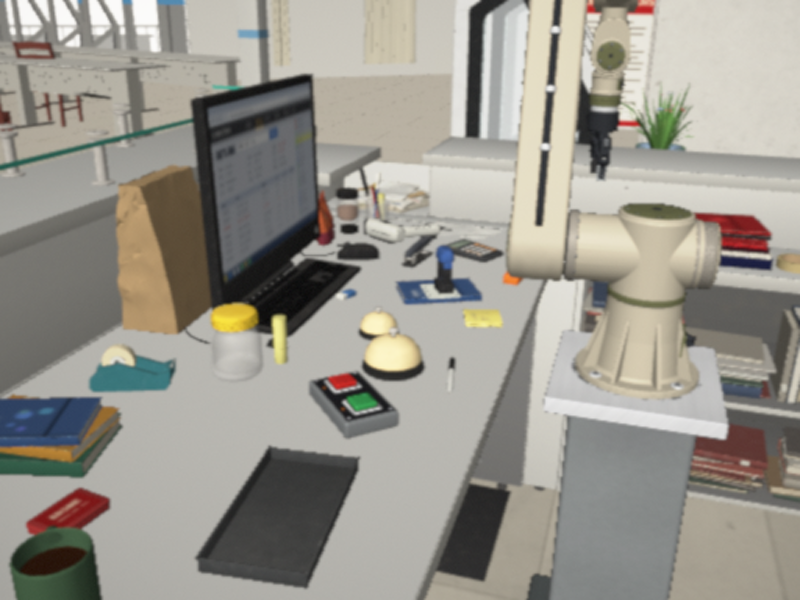

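The top view shows the blue stamp near (526,342), the small bell near (394,303), the green key at (214,344) and the red key at (245,317). The side view shows the stamp top near (445,250), the small bell's button near (378,311) and the green key at (362,403). Next I'll make enlarged crops.

```bash
python3 - <<'E'
import cv2,numpy as np
T=cv2.imread('pics/top0.png');S=cv2.imread('pics/side0.png')
def crop(I,bx,by,w=66,h=75):
    u,v=int(bx*.64)-w//2,int(by*.64)-h//2; print(u,v)
    c=cv2.resize(I[v:v+h,u:u+w],(264,300),interpolation=cv2.INTER_CUBIC); return c
r=[np.hstack([crop(I,*p) for p in ps]) for I,ps in((T,[(526,342),(394,306),(230,332)]),(S,[(445,265),(378,320),(355,400)]))]
cv2.imwrite('pics/crops.png',np.vstack(r))
E
```

```text
303 181
219 158
114 175
251 132
208 167
194 219
```

View pics/crops.png

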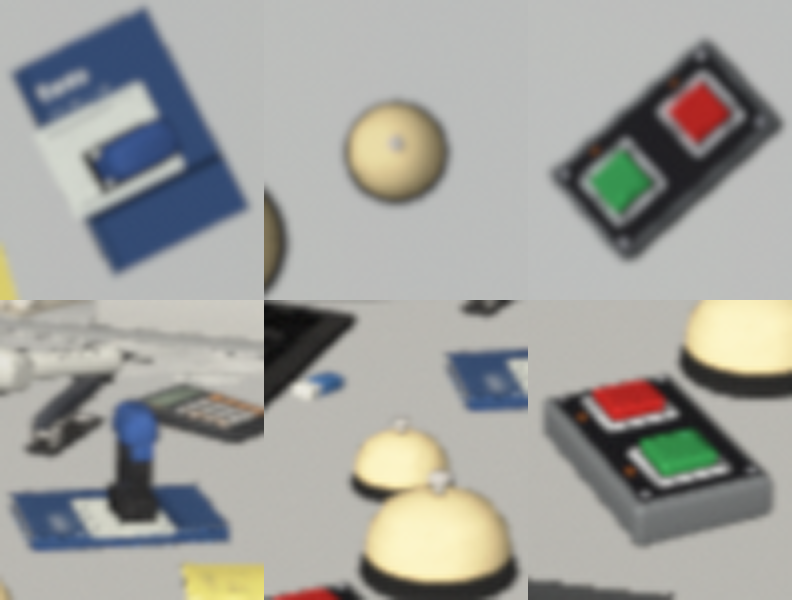

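```bash
python3 - <<'E'
from h import *
T=dict(np.load('pics/top0.npz'));S=dict(np.load('pics/side0.npz'))
for n,a,b,z in(('stamp',(338.5,218.5),(285,159.5),.1145),('bell',(252.25,194),(242,198),.057),('green',(136.75,220.25),(231.5,256.5),.044),('red',(156.5,202.75),(219.5,243.75),.044)):
    X,e=tri([ray(T,a),ray(S,b)]); print(n,X.round(4),np.round(e,4),atz(T,a,z).round(4),atz(S,b,z).round(4))
s=env.get_state(); from scipy.spatial.transform import Rotation as Ro
q=s['orientation']; print(Ro.from_quat(q[[1,2,3,0]]).as_matrix().round(3))
E
```

```text
stamp [ 0.434  -0.2657  0.1107] [0.0011 0.0011] [ 0.4326 -0.2652  0.1145] [ 0.4323 -0.2537  0.1145]
bell [ 0.5085 -0.0109  0.0498] [0.0018 0.0018] [ 0.5057 -0.0115  0.057 ] [0.5048 0.006  0.057 ]
green [0.4176 0.3439 0.0393] [0.001 0.001] [0.4163 0.3423 0.044 ] [0.4158 0.3521 0.044 ]
red [0.4729 0.2861 0.0378] [0. 0.] [0.4722 0.2846 0.044 ] [0.4685 0.2974 0.044 ]
[[ 0.225 -0.974 -0.   ]
 [-0.974 -0.225  0.002]
 [-0.002 -0.    -1.   ]]
```

Request:
carry_out(steps=[[-1,-0.0137,-0.0227,0,0,0,0],[-1,-0.0137,-0.0227,0,0,0,0],[-1,-0.0137,-0.0227,0,0,0,0],[-1,-0.0137,-0.0227,0,0,0,0],[-1,-0.0137,-0.0227,0,0,0,0],[-1,-0.0137,-0.0227,0,0,0,0],[-1,-0.0137,-0.0227,0,0,0,0],[-1,-0.0137,-0.0227,0,0,0,0],[-1,-0.0137,-0.0227,0,0,0,0],[-1,-0.0137,-0.0227,0,0,0,0],[-1,-0.0137,-0.0227,0,0,0,0],[-1,-0.0137,-0.0227,0,0,0,0],[-1,-0.0137,-0.0227,0,0,0,0],[-1,-0.0137,-0.0227,0,0,0,0],[-1,-0.0137,-0.0227,0,0,0,0],[-1,-0.0137,-0.0227,0,0,0,0],[-1,0,0,0,0,0,0],[-1,0,0,0,0,0,0]])

```text
clock: 2.35
tcp_pos: [0.4336, -0.2644, 0.2502]
orientation: [0.0, 0.783, -0.622, -0.0]
wrist_force: [0.2, 0.1, -0.4]
finger_gap: -0.0001
```

```bash
python3 - <<'E'
from h import *
c=shot('wrist','w1'); s=env.get_state()
print(s['clock'],s['tcp_pos'],s['finger_gap'],s['wrist_force'],c['K'].tolist(),(-c['R'].T@c['t']).round(3))
R,t,K=c['R'],c['t'],c['K']
def proj(X):
    p=R@np.array(X)+t; r=np.hypot(p[0],p[1]); th=np.arctan2(r,p[2]); return (K[0,2]+K[0,0]*th*p[0]/r,K[1,2]+K[1,1]*th*p[1]/r)
I=cv2.resize(c['color'][:,:,::-1],(800,600),interpolation=cv2.INTER_CUBIC)
u=proj([.4326,-.2652,.1145]);print(u)
cv2.imwrite('pics/w1b.png',I)
E
```

```text
2.4 [ 0.43343205 -0.2648246   0.25022173] -0.0003130330206407109 [-0.57932812  0.63383951 -0.76549003] [[297.3186396354542, 0.0, 256.6905682390356], [0.0, 297.3186396354542, 191.76501779847413], [0.0, 0.0, 1.0]] [ 0.509 -0.246  0.373]
(np.float64(258.30292159943446), np.float64(188.25171511704033))
```

View pics/w1b.png

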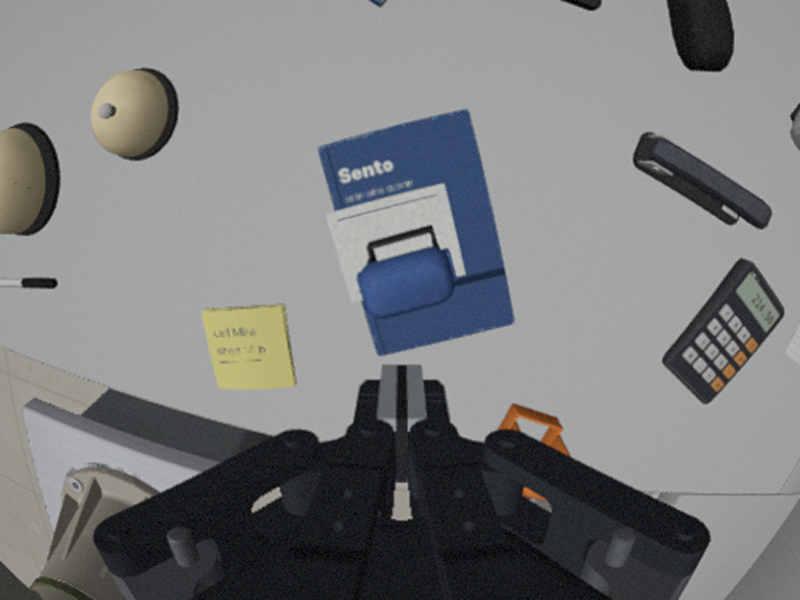

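The wrist view shows the stamp's blue top at about x 360–455 and y 255–318. Its centre is near (408,286), which is (261,183) in native pixels.

```bash
python3 - <<'E'
from h import *
T=dict(np.load('pics/top0.npz'));S=dict(np.load('pics/side0.npz'));W=dict(np.load('pics/w1.npz'))
for n,a,b,w,z in(('stamp',(338.5,218.5),(285,159.5),(261,183),.1145),('bell',(252.25,194),(242,198),(106/1.5625,110.5/1.5625),.057)):
    X,e=tri([ray(T,a),ray(W,w,True)]); print(n,X.round(4),np.round(e,4),atz(W,w,z,True).round(4),atz(T,a,z).round(4))
I=cv2.imread('pics/w1.png')[145:220,215:315]; cv2.imwrite('pics/w1c.png',cv2.resize(I,(800,600),interpolation=cv2.INTER_CUBIC))
E
```

```text
stamp [ 0.4339 -0.2678  0.1   ] [0.0002 0.0002] [ 0.438  -0.2664  0.1145] [ 0.4326 -0.2652  0.1145]
bell [ 0.5073 -0.0112  0.0529] [0.001 0.001] [ 0.5083 -0.0139  0.057 ] [ 0.5057 -0.0115  0.057 ]
```

View pics/w1c.png

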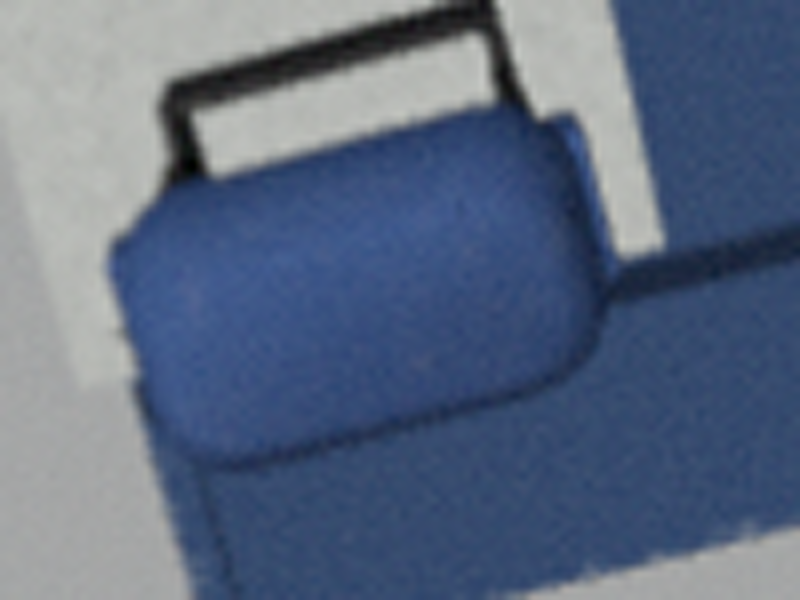

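Request:
carry_out(steps=[[-1,0.0026,-0.0025,0.02,0,0,0],[-1,0,0,0.025,0,0,0],[-1,0,0,0.025,0,0,0],[-1,0,0,0.02,0,0,0],[-1,0,0,0.015,0,0,0],[-1,0,0,0.005,0,0,0],[-1,0,0,0.003,0,0,0],[-1,0,0,0.003,0,0,0],[-1,0,0,0.003,0,0,0],[-1,0,0,0.003,0,0,0],[-1,0,0,0,0,0,0]])

```text
clock: 3.78
tcp_pos: [0.4369, -0.267, 0.1282]
orientation: [-0.0, 0.783, -0.623, -0.0]
wrist_force: [0.2, 0.7, 0.1]
finger_gap: -0.0003
```

Request:
carry_out(steps=[[-1,0,0,0.002,0,0,0],[-1,0,0,0.001,0,0,0],[-1,0,0,0.001,0,0,0],[-1,0,0,0,0,0,0]])

```text
clock: 4.28
tcp_pos: [0.4368, -0.267, 0.1241]
orientation: [0.0, 0.783, -0.623, -0.0]
wrist_force: [-0.2, -0.6, -0.1]
finger_gap: 0.0
```

Request:
carry_out(steps=[[-1,0,0,0.001,0,0,0],[-1,0,0,0.001,0,0,0],[-1,0,0,0,0,0,0]])

```text
clock: 4.65
tcp_pos: [0.437, -0.2671, 0.1231]
orientation: [0.0, 0.783, -0.623, 0.0]
wrist_force: [-1.8, 1.4, 6.8]
finger_gap: -0.0
```

Request:
carry_out(steps=[[-1,0,0,0.001,0,0,0],[-1,0,0,0,0,0,0],[-1,0,0,0,0,0,0]])

```text
clock: 5.03
tcp_pos: [0.4372, -0.2672, 0.123]
orientation: [0.0, 0.783, -0.623, 0.001]
wrist_force: [-2.2, 2.8, 12.5]
finger_gap: -0.0004
```

Request:
carry_out(steps=[[-1,0,0,-0.005,0,0,0],[-1,0,0,-0.015,0,0,0],[-1,0,0,-0.025,0,0,0],[-1,0,0,-0.03,0,0,0],[-1,0,0,-0.03,0,0,0],[-1,0,0,-0.025,0,0,0],[-1,0,0,0,0,0,0]])

```text
clock: 5.9
tcp_pos: [0.438, -0.2679, 0.2539]
orientation: [0.0, 0.783, -0.623, 0.002]
wrist_force: [0.0, 0.7, -0.6]
finger_gap: -0.0002
```

```bash
python3 - <<'E'
from h import *
s=env.get_state(); print(s['clock'],s['tcp_pos'],s['joint_pos'].round(3))
c=shot('wrist','w2'); 
cv2.imwrite('pics/w2c.png',cv2.resize(c['color'][100:250,180:340,::-1],(640,600),interpolation=cv2.INTER_CUBIC))
E
```

```text
5.9 [ 0.43796382 -0.26793154  0.25386329] [-0.705  0.189 -0.109  1.268 -0.     2.209]
```

View pics/w2c.png

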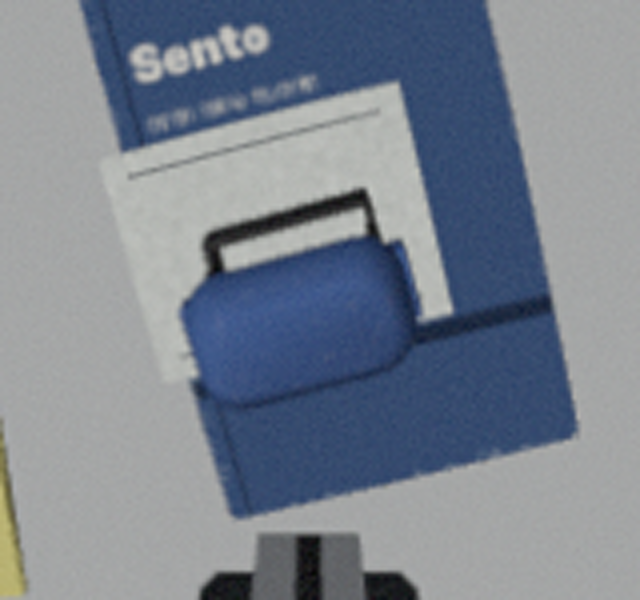

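The stamp is upright and its book label is where it was, with the handle lowered (handle centre near (300,325) in the crop). Next I'll turn the tool to match the world axes (this also keeps joint 6 in range), then cross to the key.

Request:
carry_out(steps=[[-1,0,0,0,0,0,-0.1344],[-1,0,0,0,0,0,-0.1344],[-1,0,0,0,0,0,-0.1344],[-1,0,0,0,0,0,-0.1344],[-1,0,0,0,0,0,-0.1344],[-1,0,0,0,0,0,-0.1344],[-1,0,0,0,0,0,-0.1344],[-1,0,0,0,0,0,-0.1344],[-1,0,0,0,0,0,-0.1344],[-1,0,0,0,0,0,-0.1344],[-1,0,0,0,0,0,0]])

```text
clock: 7.32
tcp_pos: [0.4364, -0.2666, 0.2501]
orientation: [-0.001, 1.0, -0.001, -0.001]
wrist_force: [-0.0, -0.6, 0.6]
finger_gap: 0.0002
```

Request:
carry_out(steps=[[-1,-0.001,-0.02,0,0,0,0],[-1,-0.001,-0.03,0,0,0,0],[-1,-0.001,-0.035,0,0,0,0],[-1,-0.001,-0.035,0,0,0,0],[-1,-0.001,-0.035,0,0,0,0],[-1,-0.001,-0.035,0,0,0,0],[-1,-0.001,-0.035,0,0,0,0],[-1,-0.001,-0.035,0,0,0,0],[-1,-0.001,-0.035,0,0,0,0],[-1,-0.001,-0.035,0,0,0,0],[-1,-0.001,-0.035,0,0,0,0],[-1,-0.001,-0.035,0,0,0,0],[-1,-0.001,-0.035,0,0,0,0],[-1,-0.001,-0.035,0,0,0,0],[-1,-0.001,-0.035,0,0,0,0],[-1,-0.001,-0.035,0,0,0,0],[-1,-0.001,-0.035,0,0,0,0],[-1,-0.001,-0.025,0,0,0,0],[-1,0,-0.01,0,0,0,0],[-1,0,0,0,0,0,0]])

```text
clock: 9.82
tcp_pos: [0.4182, 0.3432, 0.251]
orientation: [0.0, 1.0, 0.0, -0.0]
wrist_force: [-0.4, 0.1, -0.2]
finger_gap: 0.0002
```

```bash
python3 - <<'E'
from h import *
s=env.get_state(); print(s['clock'],s['tcp_pos'],s['joint_pos'].round(3))
c=shot('wrist','w3'); 
cv2.imwrite('pics/w3b.png',cv2.resize(c['color'][:,:,::-1],(800,600),interpolation=cv2.INTER_CUBIC))
E
```

```text
9.825 [0.41819062 0.3431664  0.25099127] [ 0.539  0.247 -0.041  1.283 -0.     2.109]
```

View pics/w3b.png

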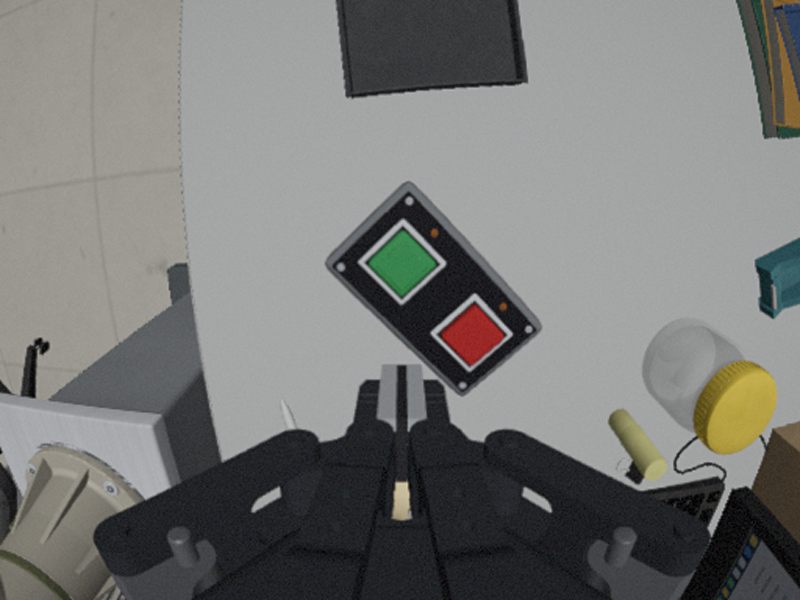

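The wrist view shows the green key's centre at (402,263) and the red key's at (472,335).

```bash
python3 - <<'E'
from h import *
T=dict(np.load('pics/top0.npz'));W=dict(np.load('pics/w3.npz'))
for a,w in(((136.75,220.25),(402,263)),((156.5,202.75),(472,335))):
    w=np.array(w)/1.5625; X,e=tri([ray(T,a),ray(W,w,True)]); print(X.round(4),np.round(e,4),atz(W,w,.044,True).round(4))
E
```

```text
[0.4177 0.3436 0.0389] [0.0011 0.0011] [0.4188 0.3447 0.044 ]
[0.4733 0.286  0.0386] [0.0005 0.0005] [0.4729 0.2881 0.044 ]
```

Request:
carry_out(steps=[[-1,0,-0.001,0.02,0,0,0],[-1,0,0,0.03,0,0,0],[-1,0,0,0.035,0,0,0],[-1,0,0,0.035,0,0,0],[-1,0,0,0.03,0,0,0],[-1,0,0,0.02,0,0,0],[-1,0,0,0.008,0,0,0],[-1,0,0,0.004,0,0,0],[-1,0,0,0.003,0,0,0],[-1,0,0,0.003,0,0,0],[-1,0,0,0.002,0,0,0],[-1,0,0,0.001,0,0,0],[-1,0,0,0,0,0,0]])

```text
clock: 11.5
tcp_pos: [0.4193, 0.3442, 0.0605]
orientation: [-0.0, 1.0, -0.0, 0.0]
wrist_force: [0.5, -0.9, 1.8]
finger_gap: 0.0003
```

Request:
carry_out(steps=[[-1,0,0,0.002,0,0,0],[-1,0,0,0.001,0,0,0],[-1,0,0,0.001,0,0,0],[-1,0,0,0,0,0,0]])

```text
clock: 12.0
tcp_pos: [0.4193, 0.3442, 0.057]
orientation: [-0.0, 1.0, 0.0, 0.001]
wrist_force: [-1.1, -0.7, 7.2]
finger_gap: -0.0002
```

Request:
carry_out(steps=[[-1,0,0,0.001,0,0,0],[-1,0,0,0,0,0,0]])

```text
clock: 12.25
tcp_pos: [0.4194, 0.3442, 0.0569]
orientation: [-0.0, 1.0, 0.0, 0.001]
wrist_force: [-2.5, -1.1, 14.1]
finger_gap: -0.0004
```

Request:
carry_out(steps=[[-1,0,0,-0.005,0,0,0],[-1,0,0,-0.02,0,0,0],[-1,0,0,-0.035,0,0,0],[-1,0,0,-0.04,0,0,0],[-1,0,0,-0.03,0,0,0],[-1,0,0,-0.015,0,0,0],[-1,0.0073,0.0297,0,0,0,0],[-1,0.0073,0.0297,0,0,0,0],[-1,0.0073,0.0297,0,0,0,0],[-1,0.0073,0.0297,0,0,0,0],[-1,0.0073,0.0297,0,0,0,0],[-1,0.0073,0.0297,0,0,0,0],[-1,0.0073,0.0297,0,0,0,0],[-1,0.0073,0.0297,0,0,0,0],[-1,0.0073,0.0297,0,0,0,0],[-1,0.0073,0.0297,0,0,0,0],[-1,0.0073,0.0297,0,0,0,0],[-1,0.0073,0.0297,0,0,0,0],[-1,0,0,0,0,0,0],[-1,0,0,0,0,0,0]])

```text
clock: 14.75
tcp_pos: [0.5057, -0.012, 0.1994]
orientation: [-0.0, 1.0, -0.0, -0.001]
wrist_force: [-0.6, 1.3, -0.3]
finger_gap: -0.0001
```

```bash
python3 - <<'E'
from h import *
s=env.get_state(); print(s['clock'],s['tcp_pos'],s['joint_pos'].round(3))
c=shot('wrist','w4'); t=shot('side','s4')
a=cv2.resize(c['color'][120:270,150:350,::-1],(800,600),interpolation=cv2.INTER_CUBIC)
cv2.imwrite('pics/w4c.png',a)
E
```

```text
14.75 [ 0.50572026 -0.01203221  0.19937809] [-0.183  0.204 -0.225  1.144  0.     1.388]
```

View pics/w4c.png

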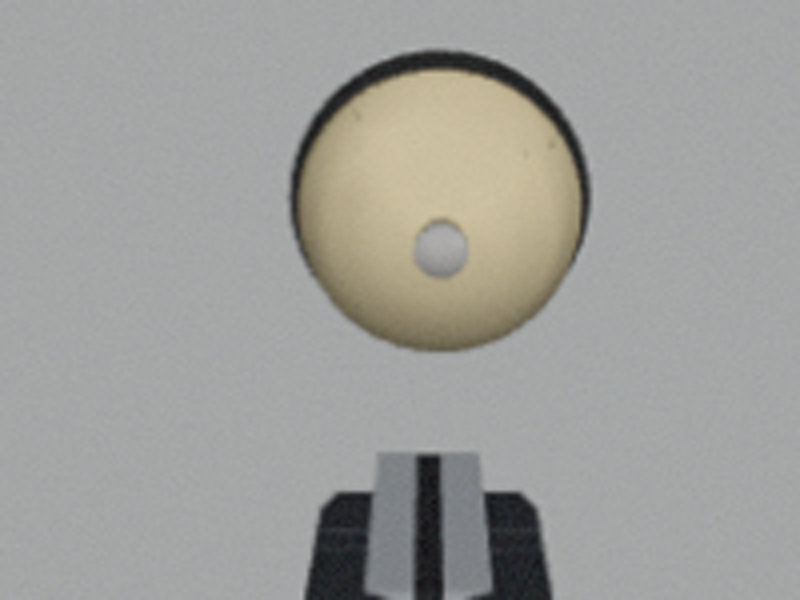

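The button is at crop (441,248), which is (260.2,182) in the full image.

```bash
python3 - <<'E'
from h import *
T=dict(np.load('pics/top0.npz'));W=dict(np.load('pics/w4.npz'));W1=dict(np.load('pics/w1.npz'))
w=(260.2,182); X,e=tri([ray(T,(252.25,194)),ray(W,w,True),ray(W1,(67.8,70.7),True)]); print(X.round(4),np.round(e,4),atz(W,w,.057,True).round(4))
E
```

```text
[ 0.5079 -0.0104  0.0514] [0.0017 0.0011 0.0007] [ 0.5088 -0.0083  0.057 ]
```

Request:
carry_out(steps=[[-1,0.002,-0.0025,0.02,0,0,0],[-1,0,0,0.03,0,0,0],[-1,0,0,0.03,0,0,0],[-1,0,0,0.025,0,0,0],[-1,0,0,0.01,0,0,0],[-1,0,0,0.005,0,0,0],[-1,0,0,0.002,0,0,0],[-1,0,0,0.002,0,0,0],[-1,0,0,0.001,0,0,0],[-1,0,0,0,0,0,0]])

```text
clock: 16.1
tcp_pos: [0.5089, -0.0101, 0.0757]
orientation: [0.0, 1.0, -0.0, 0.0]
wrist_force: [-0.4, 0.2, 0.7]
finger_gap: -0.0
```

Request:
carry_out(steps=[[-1,0,0,0.001,0,0,0],[-1,0,0,0.001,0,0,0],[-1,0,0,0.001,0,0,0],[-1,0,0,0.001,0,0,0],[-1,0,0,0,0,0,0]])

```text
clock: 16.73
tcp_pos: [0.509, -0.01, 0.0721]
orientation: [0.0, 1.0, 0.0, 0.001]
wrist_force: [-0.8, 0.4, 8.1]
finger_gap: -0.0001
```

Request:
carry_out(steps=[[-1,0,0,-0.002,0,0,0],[-1,0,0,-0.004,0,0,0],[-1,0,0,-0.02,0,0,0],[-1,0,0,-0.035,0,0,0],[-1,0,0,-0.04,0,0,0],[-1,0,0,-0.04,0,0,0],[-1,0,0,-0.03,0,0,0],[-1,0,0,-0.01,0,0,0],[-1,0,0,0,0,0,0],[-1,0,0,0,0,0,0]])

```text
clock: 17.98
tcp_pos: [0.5077, -0.0098, 0.2506]
orientation: [-0.0, 1.0, -0.0, -0.001]
wrist_force: [-0.0, 0.2, 0.3]
finger_gap: 0.0
```

```bash
python3 - <<'E'
from h import *
s=env.get_state(); print(s['clock'],s['tcp_pos'],s['wrist_force'])
c=shot('side','s5')['color'][:,:,::-1]; o=cv2.imread('pics/side0.png')
f=lambda I:cv2.resize(I[140:290,180:320],(400,430),interpolation=cv2.INTER_CUBIC)
cv2.imwrite('pics/s5c.png',np.hstack([f(o),f(c)]))
E
```

```text
17.975 [ 0.50769002 -0.0098227   0.25059353] [-0.01552609  0.16125459  0.3054634 ]
```

View pics/s5c.png

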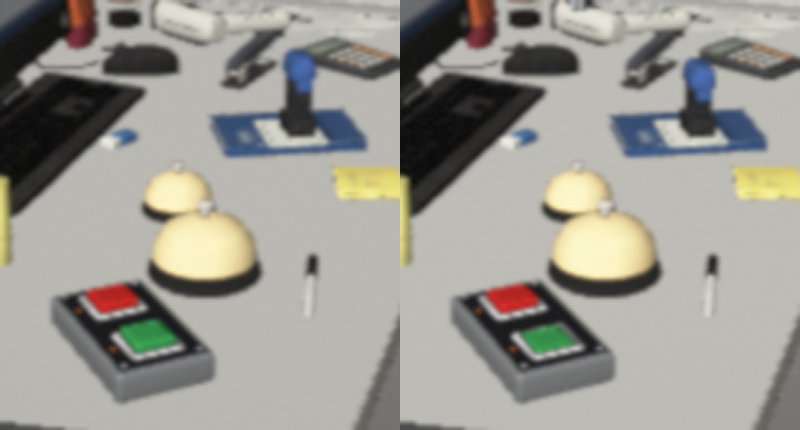

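Comparing before and after, the stamp handle is lower, the green key is in and the red key is still out. The bells, book and other things haven't moved, and the small bell's button is up.

```bash
python3 -c "
from workcell import env; print(env.hand_in())"
```

```text
the job is handed in; nothing more can be done
None
```

The job is done and handed in at about 18 s. I pressed in the order asked, with closed fingertips:

| Press | Fingertip stopped at | Force | Result |
|---|---|---|---|
| Stamp handle | 104 mm above the desk | 12.5 N | fully down |
| Green key | 38 mm above the desk | 14 N | fully in (6 mm) |
| Small bell's button | 3.9 mm of travel | 8 N | pressed to its full travel |

**Last checks:** The final side picture shows the handle down, the green key in, the red key still out and the bell's button back up. The stamp, book, bell and other things in that view have not moved. The arm finished about 170 mm above the bell, with the wrist force near zero. Nothing confirms directly that the bell rang; I go by the travel.

**Disagreements:** Heights measured from the pictures were mostly 4–6 mm under the stated ones. One estimate of the stamp's top was about 14 mm low. I used the stated heights, and the contact forces agreed with them.

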